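# Drop the uncapped capsule bottle through the sprung reject flap

## Task

One of the three capsule bottles on the tray has come off the line without its blue cap. Put that bottle into the closed reject box: push the red sprung flap in the box's top down and keep it held open while you let the bottle drop through into the hidden bin, then come out so that the flap springs shut. Leave the two capped bottles standing where they are.

Things in the scene. Friction and masses are not known exactly. Their poses are not given: they have to be found in the camera images.
- reject: The reject: white plastic capsule bottle upright on a flat grey tray with blue rim (tray floor 4 mm above the table, rim 9 mm); body 40 mm across up to 54 mm from the foot, then shoulder and neck; no cap, so its open white neck (24 mm across, dark hole) shows; 75 mm high in all, about 60 g. Origin at the centre of its underside, z up along the bottle.
- good_a: A good bottle: white plastic capsule bottle upright on a flat grey tray with blue rim (tray floor 4 mm above the table, rim 9 mm); body 40 mm across up to 54 mm from the foot, then shoulder and neck; closed with a blue screw cap 33 mm across; 78 mm high in all. Origin at the centre of its underside. Must stay where it is. Bottles stand at least 85 mm apart, centre to centre.
- good_b: The other good bottle, exactly like good_a. Must stay where it is.
- slot (a point): Centre of the slot in the top of the fixed, closed metal reject box (200 mm along x, 230 along y), level with the box top, 190 mm above the table. Slot 100 mm along x, 170 along y, filled by the red flap. Axes: z up, y along the flap's hinge, x towards the hinge, which lies at x = +50 mm, the side away from the robot. Inside, 194 by 224 mm, empty down to the floor 3 mm above the table.
- flap (a joint): Angle of the red flap (96 mm hinge to free edge, 164 mm wide): 0 = shut, level with the box top; 1.45 rad = hanging down into the box. A spring shuts it: 2 N at the free edge starts it, 4 N holds it fully open, twice that at mid-flap. A bottle's weight does not open it, and unless held down it lifts a bottle back up. Pushed 65 mm down at the slot's centre, a bottle slides off.

How it is judged:
On the way, in this order (a step that is already met when the one before it is completed fails the run):
1. the uncapped bottle is lifted, its foot more than 60 mm above the table (height (world z) of reject above 0.06 m), for 0.1 s.
2. the flap is held open by more than 0.5 rad with the bottle's foot below the slot (value of joint flap above 0.5 rad and z of reject in the frame of slot below -0.02 m), for 0.2 s.
At the end, for the whole second after the job is handed in: The uncapped bottle lies at rest inside the reject box, its foot more than 90 mm below the box top and within the box's walls, in any attitude; the flap has sprung shut (within 0.1 rad); both capped bottles stand upright (within 0.2 rad) within 30 mm of where they started (z of reject in the frame of slot below -0.09 m and x of reject in the frame of slot between -0.1 and 0.1 m and y of reject in the frame of slot between -0.115 and 0.115 m and value of joint flap below 0.1 rad and linear speed of reject below 0.05 m/s and distance of each of good_a, good_b from where it was at the start of the episode below 0.03 m and angle between each of good_a, good_b's own z axis and vertical below 0.2 rad); the robot touches nothing.
It fails at once if a capped bottle is moved more than 30 mm or tipped more than 0.4 rad (distance of any of good_a, good_b from where it was at the start of the episode above 0.03 m or angle between any of good_a, good_b's own z axis and vertical above 0.4 rad).
It also fails if it takes over 42 s, if anything falls off the work surface, if the arm or the gripper's body presses on something with over 40 N, if the wrist force passes 120 N, or if a joint passes its speed limit or range.

## Robot

A 6-joint arm with a two-finger parallel gripper is mounted at the origin on the work surface. World frame = base frame: x ahead of the robot, y to its left, z up, the work surface at z = 0. Lengths are in m, angles in rad, forces in N, time in s.
With the tool pointing down it reaches from about 0.2 to 0.875 m from the base axis. Payload 3.4 kg.
Tool frame: the origin (TCP) lies between the finger pads; the fingertips stand 25 mm ahead of it and the grasp point (between the pads) lies 6 mm ahead of it; z points along the fingers, x is the direction in which the jaws open and shut, and the axes are right-handed (so a half turn about z gives the same grasp; the last joint's range is limited). The gripper opens to 94 mm and grips with 3 to 60 N. Pads are 16 mm wide; open, the fingers measure 119 mm over their backs; the gripper's body (75 mm by 177 mm) begins 78 mm behind the grasp point.
Start: joints at [-1.36, 0.276, 1.505, -0, 1.361, -0.121], TCP at [0.187, -0.544, 0.23] pointing down, gripper open.
Joint ranges: [-2.89, 2.89], [-0.75, 2.08], [0.22, 2.7], [-1.18, 4.32], [0.11, 2.71], [-2.7, 2.7]. Speed limits (rad/s): [2.57, 2.57, 3.14, 3.14, 3.14, 3.14].

## Interface

Orientations are given as a rotation vector (axis times angle).
In Python, from rig import * gives the robot as it stands. The module is installed in compiled form; this text tells all that it offers.
- The arm moves only by the tool servo_tool, never from a script. Its argument "motion" is a list of rows, each a list of 3 entries, a list of its own where there are three numbers: the finger opening in mm, from 0 to 94, then the shift along the tool's x, y, z in mm, then the turn about the tool's z in rad. A call has 1 to 10 rows; each row shifts and turns the commanded pose from where the row before left it, along the tool's axes as they then stand; what a row does not reach is not made up. A row lasts 1/12 s, in which the tool goes at most 41.7 mm and 7.16 degrees, less where a joint would pass 70% of its speed; a pose out of reach is approached as far as the arm can. A call with a gripper value outside its range is refused whole. The fingers move at their own pace and stop on an object; "newtons" is the grip in N (left out, the last holds). Time passes only in rows, so rows that do not move let the fingers close. It gives the time, the measured TCP pose, the force and the opening at its end, in the units of the state.
- get_state(): the state, without advancing time (a new reading comes with each control period).
- snapshot(name): name is "scene" or "top" or "wrist"; returns the picture (420x560x3 uint8, red, green, blue); there is no depth.
- get_calibration(name): a dict with "fx", "fy", "cx", "cy" (pixels), "k1" (the pictures are not rectified: a ray, as slopes to the right and down, at radius r is drawn at 1 + k1 r^2 times it, then the intrinsics apply), "R" (3x3) and "t" (3): a world point X has camera coordinates R X + t. Camera axes: x right, y down, z forward; pixel columns grow to the right and rows downward; lengths in m; the calibration is good to about 2 mm. A picture is of the moment at which its call begins: read the wrist's pose just before it. get_calibration takes no time and is no camera call; for the wrist camera it gives the pose at the moment of the call.
- close_job(): hands the job in, once; it reports no verdict.
The state is a dict: "time_s": time; "q": joint angles; "joint_vel": joint speeds; "joint_efforts": joint torques, N m; "tool_pos": TCP position; "orientation": TCP orientation; "wrist_force": force on the tool from outside, world axes, zero at the start; "wrist_torque": the same for the moment, N m; "gripper_width": opening from 0.0 (shut) to 1.0 (fully open).
Only numpy, scipy, OpenCV 4.12 (cv2) and the standard library are available. Lean on these libraries where they do the work, as an engineer would, in place of code of your own. Each camera call takes 0.05 s, during which the arm holds its last target.

## Working session

There is one attempt and no reset: what is moved stays moved. The work goes in short steps, Python scripts to look and compute and a tool call to move; the robot and the scene stay as the last step left them, time stands still between calls to the robot, and variables do not carry over. Pictures are saved under pics/ and viewed, and the job is handed in when it is done.

Besides the shell and the picture viewer there is one more tool, called after ">>>" by a JSON object that holds its "op" and its "data". servo_tool: Moves the arm, as the interface text tells. Its arguments: {"type":"object","properties":{"motion":{"type":"array","items":{"type":"array"}},"newtons":{"type":"number"}},"required":["motion"]}

```bash
mkdir -p pics; python3 - <<'E'
from rig import *
import cv2
s=get_state()
print(s)
for n in ["scene","top","wrist"]:
    c=get_calibration(n); print(n,c)
    im=snapshot(n); cv2.imwrite(f"pics/{n}0.png",im[:,:,::-1])
E
```

```text
{'time_s': 0.0, 'q': array([-1.36002008e+00,  2.76596506e-01,  1.50611860e+00, -1.57378707e-05,
        1.36069771e+00, -1.21028747e-01]), 'joint_vel': array([ 1.31001646e-03,  1.36660446e-03,  5.34818378e-04, -7.26616845e-06,
        1.01264996e-03, -1.42475778e-04]), 'joint_efforts': array([-2.47297903e-03, -4.04588270e+01, -2.37231946e+01,  7.00151757e-02,
        3.45597009e-02, -1.32245245e-04]), 'tool_pos': array([ 0.1871701 , -0.54313139,  0.22960964]), 'orientation': array([-2.55680671e+00,  1.82337498e+00,  2.12583025e-03]), 'wrist_force': array([-0.3886689 , -0.35566044,  0.24404921]), 'wrist_torque': array([0.02144842, 0.00758961, 0.0040126 ]), 'gripper_width': 1.0007175462953486}
scene {'fx': 410.6150893114033, 'fy': 410.6150893114033, 'cx': 278.05280236156574, 'cy': 216.51548970863723, 'k1': -0.05005498204540158, 'R': array([[ 0.00355347,  0.99973448, -0.0227672 ],
       [ 0.63491736, -0.01984511, -0.77232514],
       [-0.77257189, -0.01171085, -0.6348193 ]]), 't': array([ 0.01921852, -0.24194369,  1.24055154])}
top {'fx': 502.663439313592, 'fy': 502.663439313592, 'cx': 284.0150927131964, 'cy': 212.79306166804847, 'k1': 0.05544705211082427, 'R': array([[-0.0149158 , -0.9998876 , -0.00151856],
       [-0.97993275,  0.01492   , -0.19876919],
       [ 0.19876951, -0.00147671, -0.98004515]]), 't': array([0.0253415 , 0.58047915, 0.971906  ])}
wrist {'fx': 376.73104410237613, 'fy': 376.73104410237613, 'cx': 279.47246483690674, 'cy': 210.52390349077697, 'k1': -0.0299259633792923, 'R': array([[ 0.32613811, -0.94532024, -0.00189242],
       [-0.91300981, -0.31550859,  0.25858737],
       [-0.24504495, -0.0826074 , -0.96598602]]), 't': array([-0.57493919, -0.02674521,  0.39172939])}
```

View pics/scene0.png

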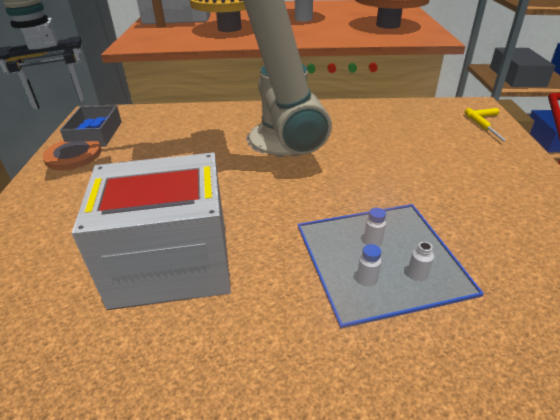

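View pics/top0.png

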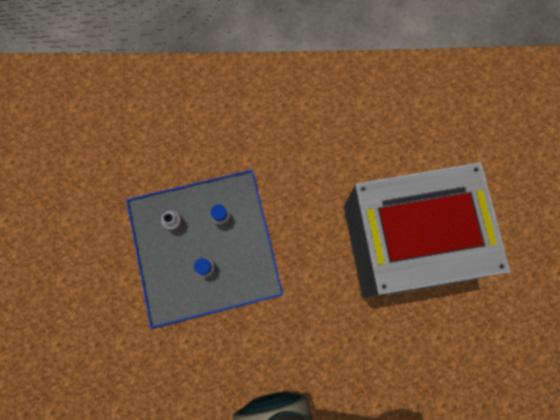

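View pics/wrist0.png

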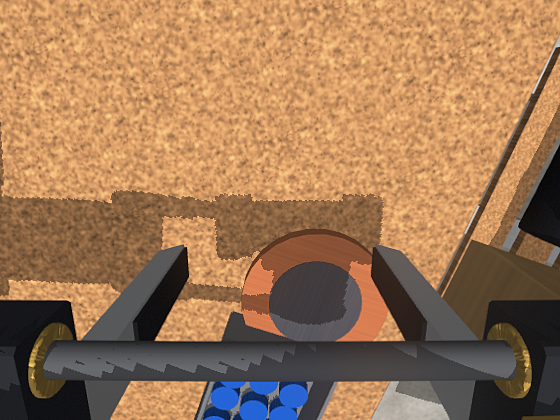

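Reject's open neck is at about scene (425,247) and top (170,218). The capped bottles are at scene (376,215) and (372,252), and top (219,213) and (203,267). The red flap is at top (432,227). Next I'll triangulate these points.

```bash
cat > h.py <<'E'
import numpy as np, cv2
def ray(c,u,v):
    K=np.array([[c['fx'],0,c['cx']],[0,c['fy'],c['cy']],[0,0,1]])
    p=cv2.undistortPoints(np.array([[[u,v]]],float),K,np.array([c['k1'],0,0,0.]))[0,0]
    R=np.array(c['R']);d=R.T@np.array([p[0],p[1],1]);o=-R.T@np.array(c['t'])
    return o,d/np.linalg.norm(d)
def plane(c,u,v,z):
    o,d=ray(c,u,v); return o+d*(z-o[2])/d[2]
def tri(cs,ps):
    A=np.zeros((3,3));b=np.zeros(3);L=[]
    for c,p in zip(cs,ps):
        o,d=ray(c,*p);M=np.eye(3)-np.outer(d,d);A+=M;b+=M@o;L.append((o,d))
    X=np.linalg.solve(A,b)
    return X,[np.linalg.norm(np.cross(X-o,d)) for o,d in L]
def proj(c,X):
    R=np.array(c['R']);p=R@np.array(X)+c['t'];x,y=p[:2]/p[2];k=1+c['k1']*(x*x+y*y)
    return c['fx']*x*k+c['cx'],c['fy']*y*k+c['cy']
E
python3 - <<'E'
from h import *
from rig import *
cs={n:get_calibration(n) for n in("scene","top")}
roi={"scene":(300,200,480,320),"top":(125,165,290,330)}
for n in("scene","top"):
    im=cv2.imread(f"pics/{n}0.png");hsv=cv2.cvtColor(im,cv2.COLOR_BGR2HSV)
    x0,y0,x1,y1=roi[n]
    def blobs(m,lab,mn=15,mx=1e5):
        N,l,st,ce=cv2.connectedComponentsWithStats(m.astype(np.uint8),connectivity=4)
        for i in range(1,N):
            if mn<st[i,4]<mx: print(n,lab,st[i],ce[i].round(1))
    R=np.zeros(im.shape[:2],bool);R[y0:y1,x0:x1]=1
    blobs(R&(hsv[...,0]>105)&(hsv[...,0]<130)&(hsv[...,1]>150)&(hsv[...,2]>90),"blue")
    blobs(R&(hsv[...,1]<60)&(hsv[...,2]>150),"white")
    blobs(R&(hsv[...,2]<60),"dark",5)
    red=((hsv[...,0]<6)|(hsv[...,0]>174))&(hsv[...,1]>200)&(hsv[...,2]>60)
    red[:, :70]=0; red[:100]=0
    red=red.astype(np.uint8)
    cc,_=cv2.findContours(red,cv2.RETR_EXTERNAL,cv2.CHAIN_APPROX_NONE)
    c=max(cc,key=cv2.contourArea)
    print(n,"red",cv2.contourArea(c),cv2.approxPolyDP(cv2.convexHull(c),4,True).reshape(-1,2).tolist())
    for nm,b in(("bot",(x0,y0,x1,y1)),):
        cr=cv2.resize(im[b[1]:b[3],b[0]:b[2]],None,fx=4 if n=="scene" else 3.5,fy=4 if n=="scene" else 3.5,interpolation=cv2.INTER_CUBIC)
        cv2.imwrite(f"pics/{n}_{nm}.png",cr)
    b=(70,145,235,305) if n=="scene" else (340,150,520,305)
    cv2.imwrite(f"pics/{n}_box.png",cv2.resize(im[b[1]:b[3],b[0]:b[2]],None,fx=3.5,fy=3.5,interpolation=cv2.INTER_CUBIC))
E
```

```text
scene blue [370 247  10   9  64] [375.  251.5]
scene blue [374 293 106  25 173] [427.3 305.3]
scene white [367 221  21   7  84] [377.  224.2]
scene white [305 235   7   6  21] [307.9 237.1]
scene white [417 241   7   8  21] [419.9 243.9]
scene white [412 241  23  21 210] [425.1 254.2]
scene white [337 252   7   5  22] [340.4 254.3]
scene white [317 255  16   6  42] [324.1 257.1]
scene white [335 258  10   5  25] [339.6 260.7]
scene white [360 258  22   9 104] [371.6 262.8]
scene white [328 262  14   8  46] [334.8 265.5]
scene white [319 268  19  21 131] [328.4 277.4]
scene white [339 272  13  12  66] [345.4 276.8]
scene white [341 282   6   7  19] [343.5 285.1]
scene red 116.0 [[550, 100], [556, 100], [559, 131]]
top blue [211 205  16  15 184] [218.1 212. ]
top blue [194 258  17  17 203] [201.8 266. ]
top blue [145 291   3  15  17] [145.9 298.1]
top blue [150 318  16  10  31] [155.3 324.3]
top dark [164 214   8   8  46] [167.7 217.3]
top dark [218 216  16  14 115] [227.1 223.9]
top dark [171 218  16  18 136] [180.2 228.1]
top dark [206 265  14  16 103] [213.4 274. ]
top red 4712.5 [[469, 194], [481, 244], [391, 259], [380, 209]]
```

View pics/scene_bot.png

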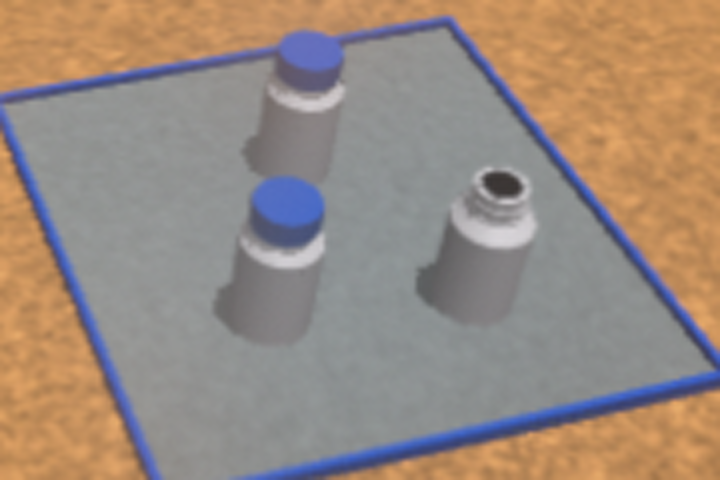

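View pics/top_bot.png

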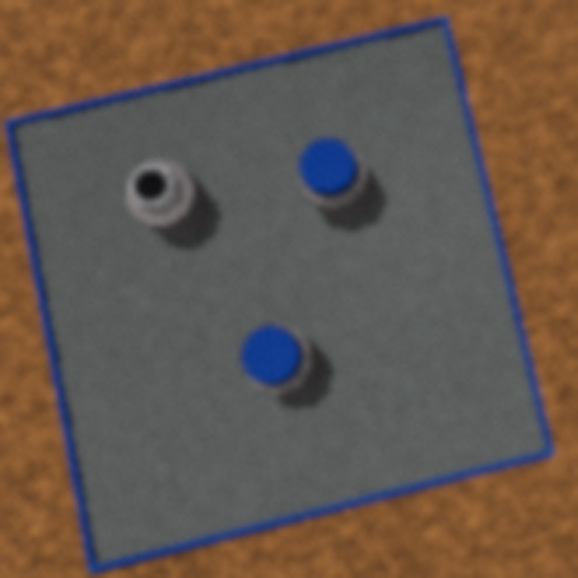

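View pics/top_box.png

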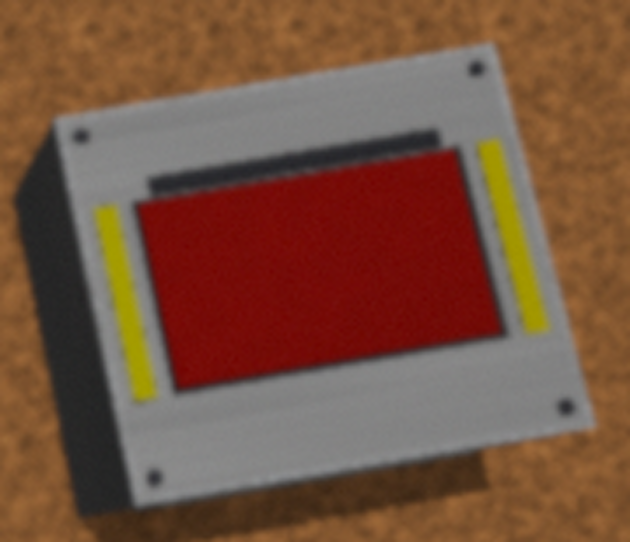

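```bash
python3 - <<'E'
from h import *
from rig import *
cs={n:get_calibration(n) for n in("scene","top")}
C=[cs["scene"],cs["top"]]
im=cv2.imread("pics/scene0.png").astype(int)
m=(im[...,2]>110)&(im[...,1]<55)&(im[...,0]<55);m[:, 300:]=0;m[:150]=0;m[:,:95]=0
cc,_=cv2.findContours(m.astype(np.uint8),cv2.RETR_EXTERNAL,cv2.CHAIN_APPROX_NONE)
c=max(cc,key=cv2.contourArea);a=cv2.approxPolyDP(cv2.convexHull(c),4,True).reshape(-1,2);print(a.tolist())
for k,p in dict(rej=[(425.5,246),(167.8,217.6)],gf=[(372,250.5),(202,266.2)],gn=[(377.5,213.5),(218.4,212.2)]).items(): pass
for k,p in dict(rej=[(425.5,246),(167.8,217.6)],gA=[(372,250),(218.4,212.2)],gB=[(377.5,212.5),(202,266.2)]).items():
    X,e=tri(C,p);print(k,X.round(4),np.round(e,4), [plane(c,*q,z).round(4).tolist() for c,q,z in zip(C,p,[.079 if k=='rej' else .082]*2)])
T=[(378.6,208),(471.4,192.9),(484.6,245.7),(389.7,261.7)]
W=[plane(cs["top"],*t,.19) for t in T]
for w in W: print(w.round(4), np.round(proj(cs["scene"],w),1))
ce=np.mean(W,0);print("ce",ce)
print([np.linalg.norm(W[i]-W[i-1]).round(4) for i in range(4)])
d=W[0]+W[1]-W[2]-W[3];print("hinge dir yaw",np.arctan2(d[1],d[0]))
d=W[0]+W[3]-W[1]-W[2];print("y dir yaw-pi/2",np.arctan2(d[1],d[0])-np.pi/2)
# scene
for q in a: print(plane(cs["scene"],*q,.19).round(4))
E
```

```text
[[196, 171], [196, 197], [101, 209], [109, 180]]
rej [0.5705 0.2497 0.0793] [0.0008 0.0008] [[0.5701, 0.2507, 0.079], [0.5703, 0.249, 0.079]]
gA [0.5796 0.1491 0.081 ] [0.0012 0.0012] [[0.5806, 0.15, 0.082], [0.5792, 0.1478, 0.082]]
gB [0.4722 0.1798 0.0806] [0.001 0.001] [[0.4738, 0.1803, 0.082], [0.4719, 0.1786, 0.082]]
[ 0.5602 -0.1518  0.19  ] [197.8 198.7]
[ 0.5852 -0.3176  0.19  ] [ 96.2 209.9]
[ 0.4903 -0.3318  0.19  ] [106.  177.9]
[ 0.4644 -0.166   0.19  ] [197.9 167.9]
ce [ 0.52500301 -0.24179966  0.19      ]
[np.float64(0.0969), np.float64(0.1676), np.float64(0.096), np.float64(0.1678)]
hinge dir yaw 0.14770818228998472
y dir yaw-pi/2 0.1521530401999336
[ 0.4748 -0.1679  0.19  ]
[ 0.5554 -0.1556  0.19  ]
[ 0.5829 -0.3101  0.19  ]
[ 0.4976 -0.3239  0.19  ]
```

View pics/scene_box.png

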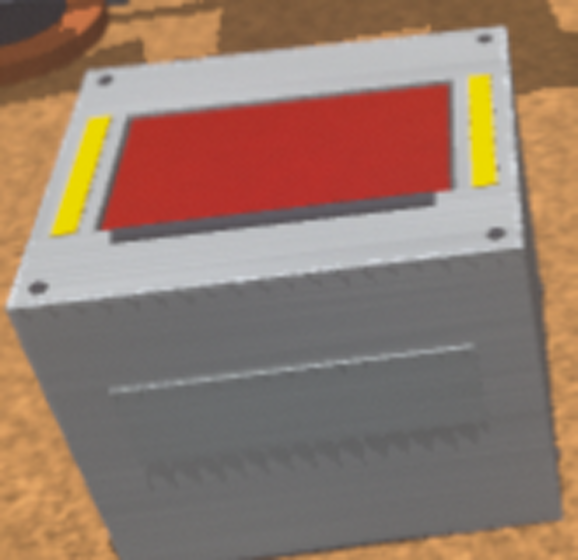

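Triangulated positions:
- **Reject neck:** (0.5705, 0.2497), top at z 79 mm.
- **Capped bottles:** (0.580, 0.149) and (0.472, 0.180).
- **Slot:** centre about (0.525, -0.242), yaw about 0.149.

The plan is to grip the reject low, so the fingertips are nearly level with its foot and can keep the flap open after release, with the jaws along the hinge.

>>> {"op": "servo_tool", "data": {"motion": [[70,[0,0,-20],0.0915],[70,[0,0,-20],0.0915],[70,[-30,-20.5,0],0],[70,[-30,-20.5,0],0],[70,[-30,-20.5,0],0],[70,[-30,-20.5,0],0],[70,[-30,-20.5,0],0],[70,[-30,-20.5,0],0],[70,[-30,-20.5,0],0],[70,[-30,-20.5,0],0]], "newtons": 15}}

```text
time_s: 0.98
tool_pos: [0.3141, -0.2802, 0.2703]
orientation: [-2.38, 2.051, 0.0]
wrist_force: [0.9, 0.9, -0.1]
gripper_width: 0.745
```

>>> {"op": "servo_tool", "data": {"motion": [[70,[-30,-20.5,0],0],[70,[-30,-20.5,0],0],[70,[-30,-20.5,0],0],[70,[-30,-20.5,0],0],[70,[-30,-20.5,0],0],[70,[-30,-20.5,0],0],[70,[-30,-20.5,0],0],[70,[-30,-20.5,0],0],[70,[-30,-20.5,0],0],[70,[-30,-20.5,0],0]]}}

```text
time_s: 1.82
tool_pos: [0.4724, 0.047, 0.2703]
orientation: [2.381, -2.05, 0.0]
wrist_force: [0.6, -0.5, -0.2]
gripper_width: 0.743
```

```bash
cat > w.py <<'E'
import sys
from h import *
from rig import *
from scipy.spatial.transform import Rotation as Ro
def look(name,cam="wrist"):
    c=get_calibration(cam);im=snapshot(cam);cv2.imwrite(f"pics/{name}.png",im[:,:,::-1]);np.save(f"pics/{name}.npy",c,allow_pickle=True);return c,im
def delta(tgt):
    s=get_state();R=Ro.from_rotvec(s['orientation']).as_matrix()
    print("t",s['time_s'],"pos",s['tool_pos'].round(4),"F",s['wrist_force'].round(1),"w",round(s['gripper_width']*94,1),"q",s['q'].round(2))
    print("tx yaw",np.arctan2(R[1,0],R[0,0]).round(4),"tz",R[:,2].round(3))
    print("tool delta mm",((R.T@(np.array(tgt)-s['tool_pos']))*1000).round(1))
E
python3 -c "
from w import *
delta([.5705,.2497,.033]);look('w1')"
```

```text
t 1.8167 pos [0.4724 0.047  0.2703] F [ 0.6 -0.5 -0.2] w 69.8 q [-0.05  0.1   1.63 -0.    1.41  1.37]
tx yaw -1.4216 tz [-0. -0. -1.]
tool delta mm [-186.  -127.2  237.3]
```

View pics/w1.png

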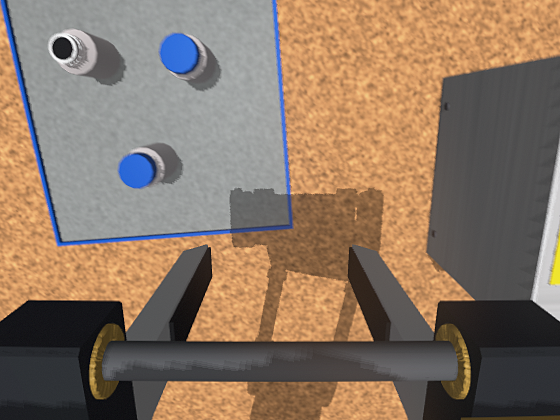

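The wrist view shows the reject's open neck at (64,48) and caps at (180,53) and (138,170). I'll move closer for a second wrist view.

>>> {"op": "servo_tool", "data": {"motion": [[70,[-31,-8,5],0],[70,[-31,-8,5],0],[70,[-31,-8,5],0],[70,[-31,-8,5],0],[70,[-31,-8,5],0],[70,[-31,-8,5],0],[70,[0,0,0],0]]}}

```text
time_s: 2.45
tool_pos: [0.4918, 0.2408, 0.2388]
orientation: [-2.384, 2.045, 0.005]
wrist_force: [-0.7, -0.4, -0.2]
gripper_width: 0.743
```

```bash
python3 -c "
from w import *
delta([.5705,.2497,.033]);look('w2')"
```

```text
t 2.45 pos [0.4918 0.2408 0.2388] F [-0.7 -0.4 -0.2] w 69.9 q [0.33 0.23 1.55 0.   1.36 1.74]
tx yaw -1.4178 tz [-0.002  0.003 -1.   ]
tool delta mm [  3.8 -79.5 205.7]
```

View pics/w2.png

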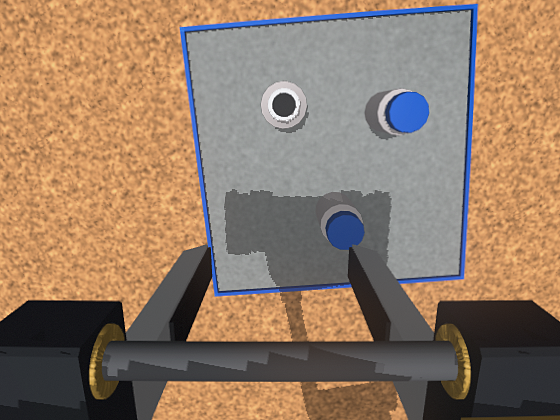

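```bash
python3 -c "
from w import *
C=[np.load(f'pics/{n}.npy',allow_pickle=True).item() for n in('w1','w2')]
T=[get_calibration('scene'),get_calibration('top')]
im=cv2.imread('pics/w2.png',0);m=np.zeros_like(im);m[85:125,262:308]=(im[85:125,262:308]<110)
N,l,s,ce=cv2.connectedComponentsWithStats(m);print(s,ce)
p=[(64,48),(284,104)]
print(tri(C,p));print(tri(C+T,p+[(425.5,246),(167.8,217.6)]))
print(plane(C[1],284,104,.079))
"
```

```text
[[     0      0    560    420 234704]
 [   272     93     24     24    434]
 [   297    105     11     20     62]] [[279.48615277 209.71829198]
 [283.55299539 104.50921659]
 [303.5483871  118.08064516]]
(array([0.571644  , 0.24923436, 0.0796168 ]), [np.float64(0.00013027752565234062), np.float64(0.00013027752565270714)])
(array([0.57118559, 0.24936597, 0.07975913]), [np.float64(0.0006152737753815008), np.float64(0.0003472896216361243), np.float64(0.0008711450548809733), np.float64(0.001105784473257466)])
[0.57152302 0.24924357 0.079     ]
```

>>> {"op": "servo_tool", "data": {"motion": [[70,[2,-27,0],0],[70,[2,-27,0],0],[70,[0.5,-26,0],0],[70,[0,0,0],0],[70,[0,0,20],0],[70,[0,0,20],0],[70,[0,0,20],0]]}}

```text
time_s: 3.08
tool_pos: [0.5715, 0.242, 0.1801]
orientation: [2.379, -2.051, 0.001]
wrist_force: [-0.7, -0.6, -0.7]
gripper_width: 0.748
```

```bash
python3 -c "
from w import *
delta([.5713,.2493,.033]);look('w3');look('s3','scene')"
```

```text
t 3.0833 pos [0.5715 0.242  0.1801] F [-0.7 -0.6 -0.7] w 70.3 q [ 0.29  0.37  1.48 -0.    1.28  1.71]
tx yaw -1.4231 tz [ 0.    -0.001 -1.   ]
tool delta mm [ -7.3  -0.9 147.1]
```

View pics/w3.png

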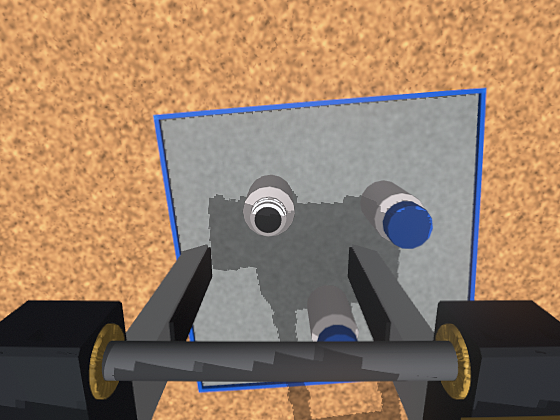

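View pics/s3.png

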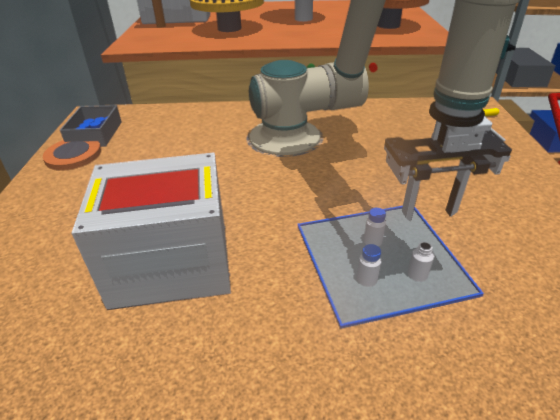

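The wrist view shows the open neck at (267,218), between the fingers but 7 mm to the left. The capped bottles at (408,225) and (335,335) are clear. I'll correct the offset and descend.

>>> {"op": "servo_tool", "data": {"motion": [[70,[-4,-0.5,0],0],[70,[-3.3,-0.4,0],0],[70,[0,0,20],0],[70,[0,0,25],0],[70,[0,0,25],0],[70,[0,0,25],0],[70,[0,0,20],0],[70,[0,0,15],0],[70,[0,0,10],0],[70,[0,0,0],0]]}}

```text
time_s: 4.02
tool_pos: [0.5711, 0.2509, 0.0396]
orientation: [2.379, -2.049, -0.001]
wrist_force: [-1.2, 0.3, -0.9]
gripper_width: 0.744
```

```bash
python3 -c "
from w import *
delta([.5713,.2493,.033]);look('s4','scene')"
```

```text
t 4.0167 pos [0.5711 0.2509 0.0396] F [-1.2  0.3 -0.9] w 69.9 q [ 0.3   0.5   1.66 -0.    0.99  1.72]
tx yaw -1.4218 tz [-0.002 -0.001 -1.   ]
tool delta mm [1.6 0.1 6.6]
```

View pics/s4.png

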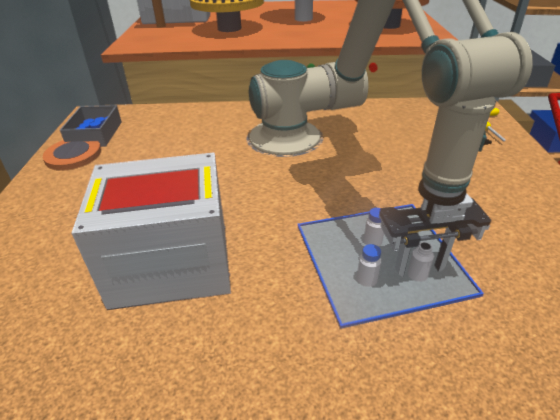

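The bottle is between the fingers at (422,255) and the capped ones are untouched. I'll lower the last 6 mm and grip.

>>> {"op": "servo_tool", "data": {"motion": [[70,[1.5,0,3],0],[70,[0,0,3],0],[36,[0,0,0],0],[36,[0,0,0],0],[36,[0,0,0],0],[36,[0,0,0],0],[36,[0,0,0],0],[36,[0,0,0],0]], "newtons": 15}}

```text
time_s: 4.73
tool_pos: [0.572, 0.2495, 0.0347]
orientation: [-2.38, 2.05, -0.0]
wrist_force: [-0.0, 1.5, 1.3]
gripper_width: 0.424
```

Opening is 39.9 mm, so the bottle is held. Lifting.

>>> {"op": "servo_tool", "data": {"motion": [[34,[0,0,-8],0],[34,[0,0,-20],0],[34,[0,0,-30],0],[34,[0,0,-36],0],[34,[0,0,-36],0],[34,[0,0,-36],0],[34,[0,0,-36],0],[34,[0,0,-30],0],[34,[0,0,-18],0],[34,[0,0,0],0]]}}

```text
time_s: 5.57
tool_pos: [0.5738, 0.25, 0.2902]
orientation: [-2.374, 2.045, -0.009]
wrist_force: [0.6, 0.6, -0.1]
gripper_width: 0.423
```

```bash
python3 -c "
from w import *
delta([.5255,-.241,.285]);look('w5');look('s5','scene')"
```

```text
t 5.5667 pos [0.5738 0.25   0.2902] F [ 0.6  0.6 -0.1] w 39.8 q [ 0.3   0.32  1.29 -0.    1.52  1.72]
tx yaw -1.4219 tz [ 0.01   0.003 -1.   ]
tool delta mm [478.4 120.7   3.3]
```

View pics/s5.png

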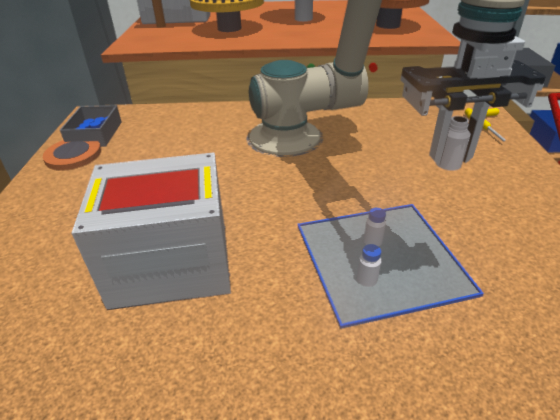

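View pics/w5.png

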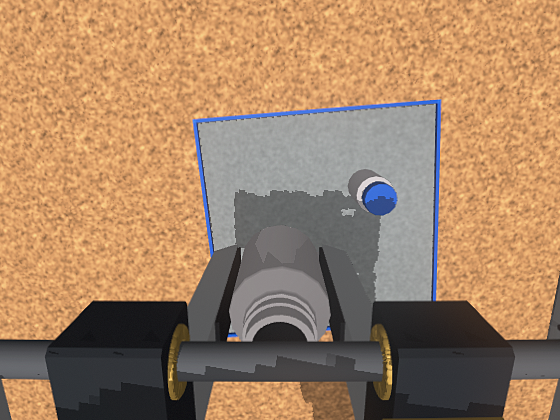

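The bottle hangs upright in the jaws at scene (452,145), and both capped bottles still stand. I'm moving over the slot.

>>> {"op": "servo_tool", "data": {"motion": [[34,[15,4,0],0],[34,[30,7.5,0],0],[34,[34,8.5,0],0],[34,[34,8.5,0],0],[34,[34,8.5,0],0],[34,[34,8.5,0],0],[34,[34,8.5,0],0],[34,[34,8.5,0],0],[34,[34,8.5,0],0],[34,[34,8.5,0],0]], "newtons": 40}}

```text
time_s: 6.5
tool_pos: [0.5379, -0.0781, 0.2821]
orientation: [2.378, -2.049, -0.006]
wrist_force: [0.0, 0.1, -1.5]
gripper_width: 0.419
```

>>> {"op": "servo_tool", "data": {"motion": [[34,[34,8.5,0],0],[34,[34,8.5,0],0],[34,[34,8.5,0],0],[34,[30,8,0],0],[34,[20,6,0],0],[34,[9,3,0],0],[34,[0,0,0],0]]}}

```text
time_s: 7.08
tool_pos: [0.5203, -0.2433, 0.2823]
orientation: [2.376, -2.053, -0.006]
wrist_force: [-0.3, 1.3, -0.3]
gripper_width: 0.42
```

```bash
python3 -c "
from w import *
delta([.5245,-.2415,.225]);look('w6');look('t6','top')"
```

```text
t 7.0833 pos [ 0.5203 -0.2433  0.2823] F [-0.3  1.3 -0.3] w 39.5 q [-0.56  0.25  1.41 -0.    1.48  0.87]
tx yaw -1.4254 tz [-0.004  0.001 -1.   ]
tool delta mm [-1.1 -4.6 57.3]
```

View pics/w6.png

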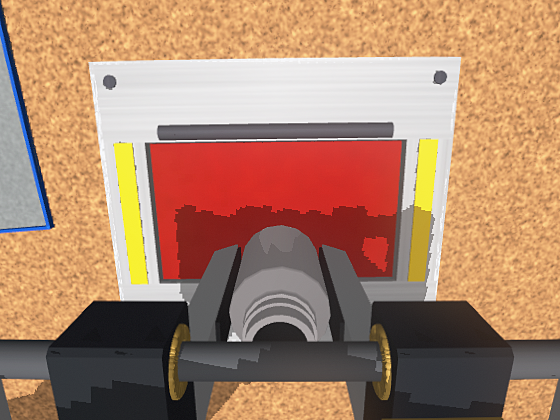

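The wrist view shows the flap at about x 148–405 with its far edge at row ~141, and the hinge rod behind it at row 131. I'll check the slot position from this picture.

```bash
python3 -c "
from w import *
c=np.load('pics/w6.npy',allow_pickle=True).item()
P=[plane(c,u,v,.19) for u,v in((147,142),(406,139.5),(405,278),(110,81),(440,76))]
for p in P: print(p.round(4))
y=np.array([-np.sin(.149),np.cos(.149)]);x=np.array([y[1],-y[0]])
mid=(P[0]+P[1])[:2]/2;d=(P[0]-P[1])[:2];print(np.linalg.norm(d),np.arctan2(d[1],d[0])-np.pi/2)
print('slot centre', mid-x*.05)
"
```

```text
[ 0.5627 -0.1506  0.19  ]
[ 0.5887 -0.3165  0.19  ]
[ 0.4933 -0.3386  0.19  ]
[ 0.5973 -0.1252  0.19  ]
[ 0.6302 -0.3287  0.19  ]
0.16795713795301245 0.15545718543523224
slot centre [ 0.52629033 -0.24100431]
```

This agrees within 2 mm: slot centre (0.526, -0.241). Now I'll push down.

>>> {"op": "servo_tool", "data": {"motion": [[34,[-1,-3,10],0],[34,[0,-2.6,20],0],[34,[0,0,20],0],[34,[0,0,15],0],[34,[0,0,15],0],[34,[0,0,15],0],[34,[0,0,15],0],[34,[0,0,0],0]]}}

```text
time_s: 7.85
tool_pos: [0.5245, -0.2373, 0.172]
orientation: [2.38, -2.044, -0.011]
wrist_force: [-6.2, -1.4, -0.1]
gripper_width: 0.422
```

```bash
python3 -c "
from w import *
delta([.526,-.2413,.132]);look('w7');look('s7','scene')"
```

```text
t 7.85 pos [ 0.5245 -0.2373  0.172 ] F [-6.2 -1.4 -0.1] w 39.6 q [-0.54  0.32  1.59 -0.    1.24  0.88]
tx yaw -1.419 tz [-0.008  0.001 -1.   ]
tool delta mm [ 4.2 -1.2 40. ]
```

View pics/w7.png

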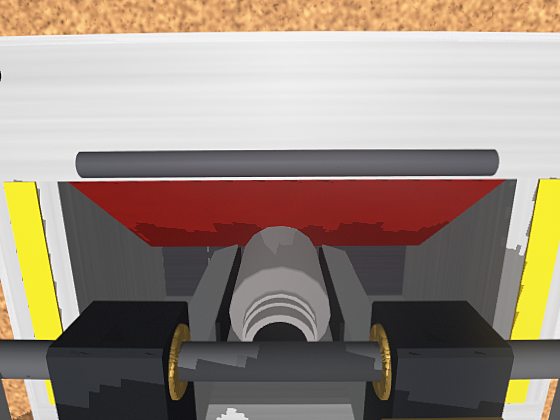

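View pics/s7.png

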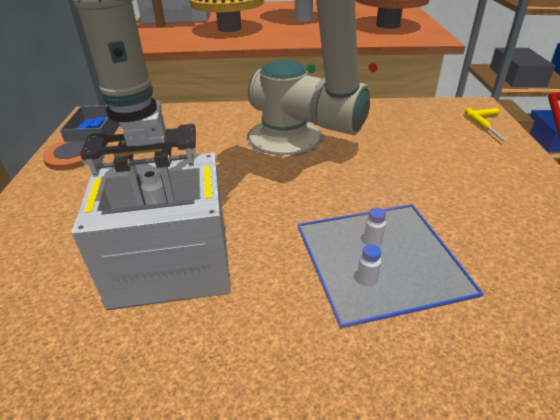

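The flap has swung open, with the bottle's foot about 46 mm deep. I'll push further so the fingertips hold it.

>>> {"op": "servo_tool", "data": {"motion": [[34,[1,0,12],0],[34,[1,0,12],0],[34,[0,-1,10],0],[34,[0,0,6],0],[34,[0,0,0],0],[34,[0,0,0],0]]}}

```text
time_s: 8.45
tool_pos: [0.527, -0.2401, 0.1332]
orientation: [2.38, -2.048, -0.008]
wrist_force: [-3.9, 0.4, -2.2]
gripper_width: 0.419
```

```bash
python3 -c "
from w import *
delta([.526,-.2413,.132]);look('w8')"
```

```text
t 8.45 pos [ 0.527  -0.2401  0.1332] F [-3.9  0.4 -2.2] w 39.4 q [-0.55  0.35  1.64 -0.    1.15  0.87]
tx yaw -1.4211 tz [-0.005  0.002 -1.   ]
tool delta mm [1.  1.2 1.2]
```

View pics/w8.png

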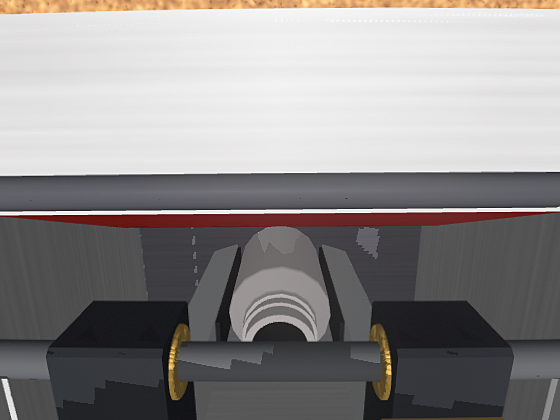

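The flap hangs almost vertical against the bottle, with the fingers either side of it. Releasing.

>>> {"op": "servo_tool", "data": {"motion": [[80,[0,0,0],0],[80,[0,0,0],0],[80,[0,0,0],0],[80,[0,0,0],0],[80,[0,0,0],0],[80,[0,0,0],0],[80,[0,0,0],0],[80,[0,0,0],0]]}}

```text
time_s: 9.17
tool_pos: [0.5292, -0.2418, 0.1349]
orientation: [-2.38, 2.05, -0.002]
wrist_force: [-2.9, -2.4, 3.2]
gripper_width: 0.851
```

```bash
python3 -c "
from w import *
delta([.526,-.2413,.132]);look('w9');look('s9','scene')"
```

```text
t 9.1667 pos [ 0.5292 -0.2418  0.1349] F [-2.9 -2.4  3.2] w 80.0 q [-0.55  0.35  1.64 -0.    1.15  0.87]
tx yaw -1.422 tz [ 0.001 -0.001 -1.   ]
tool delta mm [-0.9  3.1  2.9]
```

View pics/w9.png

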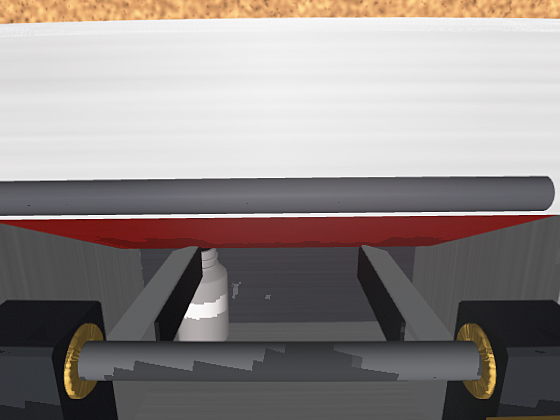

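View pics/s9.png

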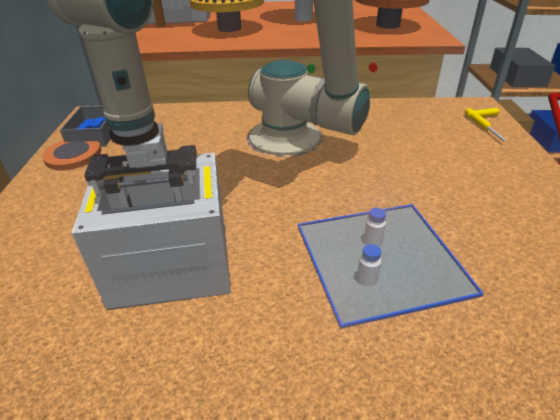

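The bottle has dropped to the bin floor, lying at wrist (208,295). I'll wait briefly and check that it has settled, then come out.

>>> {"op": "servo_tool", "data": {"motion": [[80,[0,0,0],0],[80,[0,0,0],0],[80,[0,0,0],0],[80,[0,0,0],0]]}}

```text
time_s: 9.6
tool_pos: [0.529, -0.2415, 0.1346]
orientation: [-2.38, 2.05, -0.001]
wrist_force: [-2.8, -2.6, 4.5]
gripper_width: 0.852
```

```bash
python3 -c "
from w import *
c,_=look('w10')
for p in((208,252),(208,300),(182,320),(228,320)): print(plane(c,*p,.023).round(3))"
```

```text
[ 0.494 -0.193  0.023]
[ 0.454 -0.197  0.023]
[ 0.433 -0.178  0.023]
[ 0.438 -0.214  0.023]
```

View pics/w10.png

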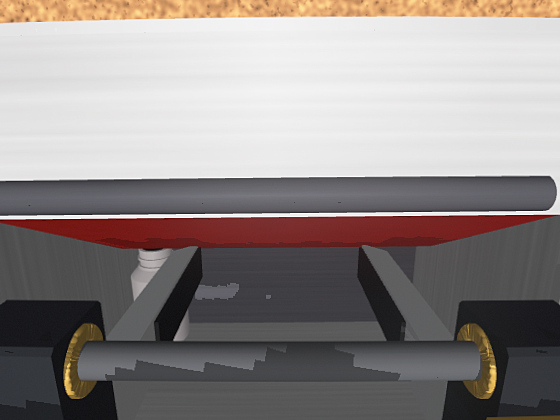

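The bottle lies on the floor and rolled towards the side wall, now at (150,285). It's clear of the fingers, so I'm coming straight up.

>>> {"op": "servo_tool", "data": {"motion": [[80,[0,0,-10],0],[80,[0,0,-15],0],[80,[0,0,-18],0],[80,[0,0,-20],0],[80,[0,0,-20],0],[80,[0,0,-20],0],[80,[0,0,-20],0],[80,[0,0,-20],0],[80,[0,0,-20],0],[80,[0,0,0],0]]}}

```text
time_s: 10.48
tool_pos: [0.5314, -0.2412, 0.302]
orientation: [-2.377, 2.047, -0.013]
wrist_force: [1.1, -0.0, 1.4]
gripper_width: 0.85
```

>>> {"op": "servo_tool", "data": {"motion": [[80,[0,20,-10],0],[80,[0,20,0],0],[80,[0,20,0],0],[80,[0,0,0],0],[80,[0,0,0],0],[80,[0,0,0],0],[80,[0,0,0],0],[80,[0,0,0],0],[80,[0,0,0],0],[80,[0,0,0],0]]}}

```text
time_s: 11.32
tool_pos: [0.4699, -0.2502, 0.3072]
orientation: [-2.381, 2.05, 0.001]
wrist_force: [0.7, -0.8, -1.0]
gripper_width: 0.854
```

```bash
python3 -c "
from w import *
delta([.526,-.2413,.132]);look('w11');look('s11','scene');look('t11','top')"
```

```text
t 11.3167 pos [ 0.4699 -0.2502  0.3072] F [ 0.7 -0.8 -1. ] w 80.2 q [-0.62  0.18  1.45  0.    1.51  0.8 ]
tx yaw -1.4215 tz [-0.  0. -1.]
tool delta mm [ -0.4 -56.8 175.1]
```

View pics/w11.png

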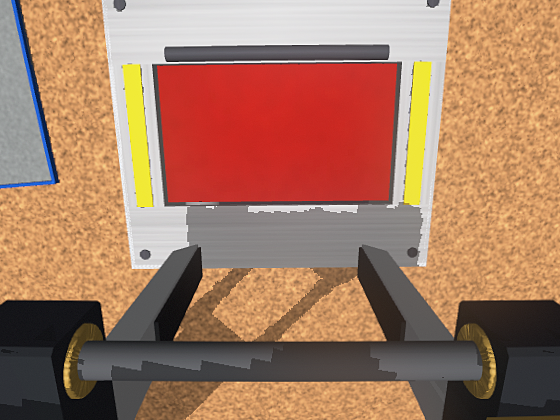

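View pics/s11.png

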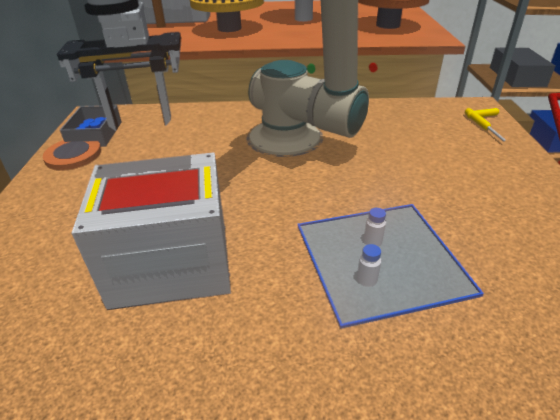

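View pics/t11.png

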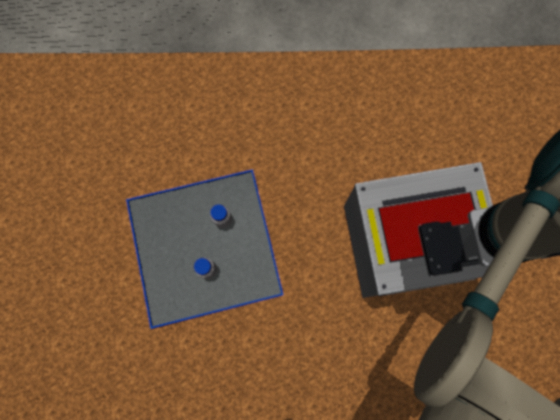

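The flap is shut and level with the box top, and both caps sit at the same pixels as at the start: top (219,213) and (203,267). I'll give the hidden bottle a few seconds to stop rolling, then hand in.

>>> {"op": "servo_tool", "data": {"motion": [[80,[0,0,0],0],[80,[0,0,0],0],[80,[0,0,0],0],[80,[0,0,0],0],[80,[0,0,0],0],[80,[0,0,0],0],[80,[0,0,0],0],[80,[0,0,0],0],[80,[0,0,0],0],[80,[0,0,0],0]]}}

```text
time_s: 12.3
tool_pos: [0.4694, -0.2503, 0.3075]
orientation: [2.38, -2.05, 0.0]
wrist_force: [-0.2, -0.3, -0.3]
gripper_width: 0.853
```

>>> {"op": "servo_tool", "data": {"motion": [[80,[0,0,0],0],[80,[0,0,0],0],[80,[0,0,0],0],[80,[0,0,0],0],[80,[0,0,0],0],[80,[0,0,0],0],[80,[0,0,0],0],[80,[0,0,0],0],[80,[0,0,0],0],[80,[0,0,0],0]]}}

```text
time_s: 13.13
tool_pos: [0.4694, -0.2503, 0.3075]
orientation: [2.38, -2.05, 0.0]
wrist_force: [-0.4, 0.4, -0.1]
gripper_width: 0.848
```

>>> {"op": "servo_tool", "data": {"motion": [[80,[0,0,0],0],[80,[0,0,0],0],[80,[0,0,0],0],[80,[0,0,0],0],[80,[0,0,0],0],[80,[0,0,0],0],[80,[0,0,0],0],[80,[0,0,0],0],[80,[0,0,0],0],[80,[0,0,0],0]]}}

```text
time_s: 13.97
tool_pos: [0.4694, -0.2503, 0.3075]
orientation: [2.38, -2.05, 0.0]
wrist_force: [0.1, 0.4, 0.3]
gripper_width: 0.853
```

>>> {"op": "servo_tool", "data": {"motion": [[80,[0,0,0],0],[80,[0,0,0],0],[80,[0,0,0],0],[80,[0,0,0],0],[80,[0,0,0],0],[80,[0,0,0],0],[80,[0,0,0],0],[80,[0,0,0],0],[80,[0,0,0],0],[80,[0,0,0],0]]}}

```text
time_s: 14.8
tool_pos: [0.4694, -0.2503, 0.3075]
orientation: [2.38, -2.05, 0.0]
wrist_force: [-0.0, 0.0, -0.4]
gripper_width: 0.851
```

```bash
python3 -c "
from rig import *
print(get_state()['time_s']);print(close_job())"
```

```text
14.8
the job is handed in; nothing more can be done
None
```

The uncapped bottle is in the reject box, the flap has sprung shut, and I handed the job in at 14.8 s; no verdict is reported. I gripped the bottle low, pushed the flap down with bottle and fingertips together, let go while the fingers held the flap open, and came straight up.

- **Before coming out:** the wrist camera showed the bottle lying on the bin floor, clear of the fingers and still rolling slowly towards a side wall.
- **After coming out:** the flap was level with the box top. Both capped bottles were upright at the same place in the pictures as at the start. The tool was clear of everything, with about 0 N at the wrist.
- **Not seen:** the bottle at rest. The closed flap hides it, so I waited about 5 s after coming out for it to settle.
- **Disagreements:** the cameras differed by 1–2 mm on the slot and bottle positions, within their stated calibration. No check failed.

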